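# Weigh out the real padlock

## Robot

A 6-joint arm with a two-finger parallel gripper is mounted at the origin on the work surface. World frame = base frame: x ahead of the robot, y to its left, z up, the work surface at z = 0. Lengths are in mm, angles in rad, forces in N, time in s.
With the tool pointing down it reaches from about 350 to 875 mm from the base axis. Payload 4.2 kg.
Tool frame: the origin (TCP) lies midway between the tips of the shut fingers; the grasp point (between the pads) lies 19 mm behind it; x points along the fingers, y is the direction in which the jaws open and shut, and the axes are right-handed (so a half turn about x gives the same grasp; the last joint's range is limited). The gripper opens to 85 mm and grips with 20 to 120 N. Pads are 22 mm wide; open, the fingers measure 114 mm over their backs; the gripper's body (76 mm by 85 mm) begins 54 mm behind the grasp point. The pads swing forward as they close: fully open they stand 13 mm farther back than shut.
Start: joints at [1.362, 0.385, 0.008, 0, -1.194, -0.259], TCP at [281.794, 557.846, 231.312] pointing down, gripper open.
Joint ranges: [-3.14, 3.14], [-1.21, 2.06], [-1.07, 1.41], [-3.16, 2.05], [-2.99, -0.16], [-3.1, 3.1]. Speed limits (rad/s): [2.79, 2.79, 3.14, 3.14, 3.14, 3.14].

## Interface

Orientations are given as a unit quaternion [x, y, z, w].
In Python, from bench import readout, imaging, arm gives the robot as it stands.
- The arm moves only by the tool arm_command, never from a script. Its argument "increments" is a list of rows, each a list of 3 entries, a list of its own where there are three numbers: the turn, a rotation vector about the world's x, y, z in degrees, then the shift along the world's x, y, z in mm, then the closure, from 0 (fully open) to 1 (shut). In form: [[[ax, ay, az], [tx, ty, tz], fingers], ...]. A call has exactly 5 rows; each row is the pose to reach, as a shift and turn from the pose measured when the call began; what a row does not reach only later rows make up. A row lasts 1/10 s, in which the tool goes at most 50 mm and 8.59 degrees, less where a joint would pass 70% of its speed; a pose out of reach is approached as far as the arm can. A call with a gripper value outside its range is refused whole. The fingers move at their own pace and stop on an object; the grip force is fixed at half the most. Time passes only in rows, so rows that repeat a pose let the fingers close, or fill a call up. It gives the time, the measured TCP pose, the force and the opening at its end, in the units of the state.
- readout.read_state(): the state, without advancing time (a new reading comes with each control period).
- imaging.get_image(name): name is "side" or "top" or "wrist"; returns (picture, depth): 480x640x3 uint8, blue, green, red; 480x640 float32, mm along the optical axis (not along the pixel's ray), 0 where there is no reading.
- imaging.camera_info(name): a dict with "vfov" (degrees; the focal length in pixels is half the picture's height over the tangent of half this angle, whatever the lens; pixels are square), "cx", "cy" (the principal point, pixels), "eye" and "rotation" of the camera in the world; the wrist camera has in their place "T_tool_cam" (4x4, takes a point from camera to tool coordinates, whose origin is the TCP and whose axes are the tool frame's). Camera axes: x right, y down, z forward; pixel columns grow to the right and rows downward; lengths in mm; the calibration is good to about 2 mm. A picture is of the moment at which its call begins: read the wrist's pose just before it. camera_info takes no time and is no camera call.
- arm.job_done(): hands the job in, once; it reports no verdict.
The state is a dict: "clock": time; "joints": joint angles; "joint_vel": joint speeds; "joint_efforts": joint torques, N m; "position": TCP position; "ee_rot": TCP orientation; "contact_force": force on the tool from outside, world axes, zero at the start; "wrist_torque": the same for the moment, N m; "gripper_width": finger opening in mm.
Only numpy, scipy, OpenCV 4.12 (cv2) and the standard library are available. Lean on these libraries where they do the work, as an engineer would, in place of code of your own. Each camera call takes 0.05 s, during which the arm holds its last target. There are 200 camera calls.

## Task

One of these two identical-looking padlocks is a hollow display dummy. Set them down gently on the middle of the two opposite pans of the balance, let go and let the beam tip and settle, then move the padlock on the side that drops into the grey order tray, lying flat, and leave the other one on its pan. Do not disturb the oil bottle or the screwdriver.

Things in the scene. Friction and masses are not known exactly. Their poses are not given: they have to be found in the camera images.
- padlock_a_center (a point): One of two padlocks that look exactly alike: brass block 56 x 56 mm, 34 mm thick, lying flat, with a steel shackle (10 mm bar, 44 mm wide) that stands out 39 mm from one side. The point is the centre of the brass block, half-way up (17 mm above its underside); x points toward the shackle, z up out of the flat face. Either of the two may be the real one (about 0.5 kg); the other is a hollow display dummy (about 0.18 kg). The weight lies close to this point.
- padlock_b_center (a point): The other of two padlocks that look exactly alike: brass block 56 x 56 mm, 34 mm thick, lying flat, with a steel shackle (10 mm bar, 44 mm wide) that stands out 39 mm from one side. The point is the centre of the brass block, half-way up (17 mm above its underside); x points toward the shackle, z up out of the flat face. Either of the two may be the real one (about 0.5 kg); the other is a hollow display dummy (about 0.18 kg). The weight lies close to this point.
- beam (a joint): Tilt of the balance beam in rad: 0 is level, positive means that the left (+y) pan is down; stops at +0.24 and -0.24. A weak spring brings it near level when empty; either padlock alone on a pan tips it right to the stop, and with one on each pan it tips to the stop on the heavier one's side, slowly (it is damped). An empty pan gives way under less than 1 N.
- pan_left (a point): Centre of the top surface of the balance pan at the left (+y) end of the beam: flat rubber-faced steel plate, 150 mm across the beam (x) and 130 mm along it (y), with a 4 mm lip only at its outer end. Fixed to the beam, so it tilts with it: this frame turns with the beam, z square to the pan, y along the beam toward the left pan. 140 mm along the beam from the pivot and 12 mm above the pivot's axis when level.
- pan_right (a point): Centre of the top surface of the balance pan at the right (-y) end of the beam: flat rubber-faced steel plate, 150 mm across the beam (x) and 130 mm along it (y), with a 4 mm lip only at its outer end. Fixed to the beam, so it tilts with it: this frame turns with the beam, z square to the pan, y along the beam toward the left pan. 140 mm along the beam from the pivot and 12 mm above the pivot's axis when level.
- pivot (a point): The balance's pivot axis, half-way between the pans and 100 mm above the counter; x along the pivot axis, y along the level beam toward the left pan. The grey stand is 150 x 110 mm and fixed to the counter.
- tray_center (a point): Centre of the inner floor of the grey order tray, 5 mm above the counter; tray 170 (x) x 150 (y) mm outside, walls 5 mm thick and 18 mm high over the counter; fixed to the counter.
- oil: Bystander: white oil bottle, 48 mm wide, 150 mm high; origin under its centre.
- driver_grip (a point): Bystander: screwdriver lying on the counter; the point is on its handle.
Not all that is in view belongs to the job. What is shaped like the part that bears padlock_a_center but purple or turquoise is not meant. What is shaped like the part that bears padlock_b_center but pink is not meant.

How it is judged (in metres and radians):
On the way:
1. one padlock rests on each pan, let go, and the beam has tipped to one side (beyond 0.18 rad) and settled (((horizontal distance between padlock_a_center and pan_left below 0.045 m and contact force between each of padlock_a, padlock_b and beam above 0.7 N and horizontal distance between padlock_b_center and pan_right below 0.045 m) or (horizontal distance between padlock_b_center and pan_left below 0.045 m and contact force between each of padlock_b, padlock_a and beam above 0.7 N and horizontal distance between padlock_a_center and pan_right below 0.045 m)) and contact force between the fingers and padlock_a below 0.1 N and contact force between the fingers and padlock_b below 0.1 N and contact force between each of the arm, the fingers and beam below 0.1 N and (value of joint beam above 0.18 rad or value of joint beam below -0.18 rad) and velocity of joint beam between -0.1 and 0.1 rad/s), for 0.3 s.
At the end, for the whole second after the job is handed in: The real (heavier) padlock lies flat and at rest in the tray, its block's centre within 55 mm (x) and 45 mm (y) of the tray's centre and under 22 mm above its floor; the lighter one rests on a pan, within 45 mm of the pan's centre (((x of padlock_a_center in the frame of tray_center between -0.055 and 0.055 m and y of padlock_a_center in the frame of tray_center between -0.045 and 0.045 m and z of padlock_a_center in the frame of tray_center below 0.022 m and contact force between padlock_a and tray above 3.3 N and ((horizontal distance between padlock_b_center and pan_left below 0.045 m and contact force between padlock_b and beam above 0.7 N) or (horizontal distance between padlock_b_center and pan_right below 0.045 m and contact force between padlock_b and beam above 0.7 N)) and linear speed of each of padlock_a, padlock_b below 0.03 m/s) or (x of padlock_b_center in the frame of tray_center between -0.055 and 0.055 m and y of padlock_b_center in the frame of tray_center between -0.045 and 0.045 m and z of padlock_b_center in the frame of tray_center below 0.022 m and contact force between padlock_b and tray above 3.3 N and ((horizontal distance between padlock_a_center and pan_left below 0.045 m and contact force between padlock_a and beam above 0.7 N) or (horizontal distance between padlock_a_center and pan_right below 0.045 m and contact force between padlock_a and beam above 0.7 N)) and linear speed of each of padlock_b, padlock_a below 0.03 m/s))); the robot touches nothing.
It fails at once if bystander disturbed (oil) (distance of oil from where it was at the start of the episode above 0.03 m).
It fails at once if bystander disturbed (driver) (distance of driver_grip from where it was at the start of the episode above 0.03 m).
It fails at once if a padlock is dropped (falls out of the fingers faster than 0.6 m/s, about 18 mm of fall) ((contact force between the fingers and padlock_a below 0.1 N and linear speed of padlock_a above 0.6 m/s) or (contact force between the fingers and padlock_b below 0.1 N and linear speed of padlock_b above 0.6 m/s)).
It fails at once if a padlock is rammed on to a pan or the tray (over 60 N) (contact force between any of padlock_a, padlock_b and beam above 60 N or contact force between any of padlock_a, padlock_b and tray above 60 N).
It also fails if it takes over 72 s, if anything falls off the work surface, if the arm or the gripper's body presses on something with over 40 N, if the wrist force passes 120 N, or if a joint passes its speed limit or range.

## Working session

There is one attempt and no reset: what is moved stays moved. The work goes in short steps, Python scripts to look and compute and a tool call to move; the robot and the scene stay as the last step left them, time stands still between calls to the robot, and variables do not carry over. Pictures are saved under pics/ and viewed, about 8 in all and at most 12, crops included, and the job is handed in when it is done.

Besides the shell and the picture viewer there is one more tool, called after "Emit:" by a JSON object that holds its "name" and its "arguments", one argument or row to a line. arm_command: Moves the arm, as the interface text tells. Its arguments: {"type":"object","properties":{"increments":{"type":"array","items":{"type":"array"}}},"required":["increments"]}

```bash
mkdir -p pics; ls; cat > h.py <<'E'
import numpy as np, cv2
from bench import readout, imaging, arm
from scipy.spatial.transform import Rotation as R
def grab(n):
    s=readout.read_state(); im,d=imaging.get_image(n); c=imaging.camera_info(n)
    f=240/np.tan(np.radians(c["vfov"])/2)
    if n=="wrist":
        T=np.eye(4);T[:3,:3]=R.from_quat(s["ee_rot"]).as_matrix();T[:3,3]=s["position"]
        T=T@np.array(c["T_tool_cam"])
    else:
        T=np.eye(4);T[:3,:3]=np.array(c["rotation"]);T[:3,3]=c["eye"]
    v,u=np.mgrid[:480,:640]
    P=np.stack([(u-c["cx"])/f*d,(v-c["cy"])/f*d,d],-1)@T[:3,:3].T+T[:3,3]
    P[d==0]=np.nan
    return im,d,P
E
python3 - <<'E'
from h import *
for n in("top","side"):
    im,d,P=grab(n); cv2.imwrite(f"pics/{n}0.png",im); np.save(f"{n}0.npy",P)
    print({k:v for k,v in imaging.camera_info(n).items()})
print(readout.read_state())
E
```

```text
picsTraceback (most recent call last):
  File "<stdin>", line 3, in <module>
  File "h.py", line 11, in grab
    T=np.eye(4);T[:3,:3]=np.array(c["rotation"]);T[:3,3]=c["eye"]
                ~^^^^^^^
ValueError: could not broadcast input array from shape (4,) into shape (3,3)
```

```bash
sed -i 's/np.array(c\["rotation"\])/R.from_quat(c["rotation"]).as_matrix()/' h.py
python3 - <<'E'
from h import *
for n in("top","side"):
    im,d,P=grab(n); cv2.imwrite(f"pics/{n}0.png",im); np.save(f"{n}0.npy",P)
    print({k:v for k,v in imaging.camera_info(n).items()})
    print(P[240,320],P[400,320])
print(readout.read_state())
E
```

```text
{'vfov': 57.13061044477897, 'cx': 319.07445027455145, 'cy': 236.0913958539431, 'eye': array([ 419.54476957,   -9.98074127, 1185.69621342]), 'rotation': array([ 0.7146839 , -0.69807348,  0.02796294, -0.03374044])}
[512.7287916   -1.78855497  -0.82763206] [ 96.0664942  -11.69947238  10.68324818]
{'vfov': 57.798796312414666, 'cx': 318.57681650638676, 'cy': 244.34936399919914, 'eye': array([  -2.47695206, -514.78893093,  946.97954128]), 'rotation': array([ 0.87093127, -0.35930998,  0.13091182, -0.30860518])}
[ 5.61208727e+02  3.54750805e+01 -2.52410117e-01] [ 240.39439311 -284.38825335    0.59337495]
{'clock': 0.15, 'joints': array([ 1.36161123e+00,  3.85400485e-01,  6.95252065e-03, -2.93674210e-04,
       -1.19400851e+00, -2.58590881e-01]), 'joint_vel': array([-0.00273124, -0.00184125,  0.00418478,  0.00043241, -0.00039955,
        0.00145171]), 'joint_efforts': array([ 5.35553463e-04, -3.92678511e+01,  1.88582486e+01,  4.18858364e+00,
       -3.38099868e-03, -3.22452273e-06]), 'position': array([281.62466424, 557.47425014, 230.4741245 ]), 'ee_rot': array([-0.68776304,  0.16450639,  0.68792702,  0.16332808]), 'contact_force': array([0.34518277, 0.11904888, 1.32396609]), 'wrist_torque': array([ 0.02171089,  0.02713935, -0.07553841]), 'gripper_width': 85.07665679896716}
```

View pics/top0.png

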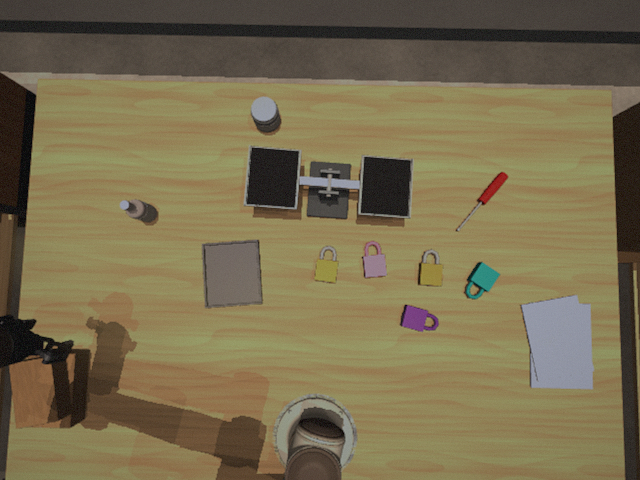

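View pics/side0.png

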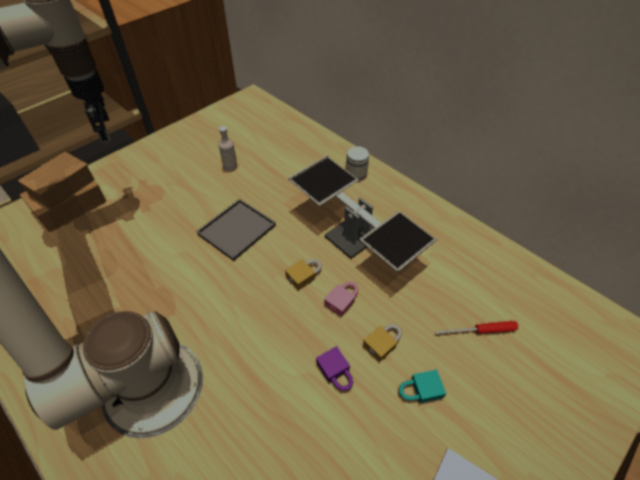

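Top view: the candidates are two brass padlocks at (326,271) and (431,274). The decoys are pink (375,263), purple (415,319) and turquoise (485,277). The tray is at (232,273), the pans at (273,178) and (386,187), the oil bottle at (135,208) and the screwdriver at (490,195). I choose the two brass ones and will measure them and check a crop.

```bash
python3 - <<'E'
from h import *
im=cv2.imread("pics/top0.png");P=np.load("top0.npy")
hsv=cv2.cvtColor(im,cv2.COLOR_BGR2HSV)
def rect(name,u,v,r,zlo,zhi,extra=None):
    m=np.zeros(im.shape[:2],bool);m[v-r:v+r,u-r:u+r]=1
    m&=(P[...,2]>zlo)&(P[...,2]<zhi)
    if extra is not None:m&=extra
    q=P[m];(c,s,a)=cv2.minAreaRect(q[:,:2].astype(np.float32))
    print(name,m.sum(),"c",np.round(c,1),"size",np.round(s,1),"ang",round(a,1),"z",np.round(np.median(q[:,2]),1),"med",np.round(np.median(q,0),1))
brass=(hsv[...,1]>120)
for n,u,v in(("A",326,271),("B",431,274)):
    rect(n,u,v,17,27,42,brass); rect(n+"full",u,v-8,28,12,42)
rect("pink",375,265,28,27,42); 
rect("panL",273,178,40,90,150);rect("panR",386,187,40,90,150)
rect("tray",232,273,38,10,28)
rect("oil",135,208,25,20,170);rect("jar",265,113,25,20,170);rect("driver",490,190,25,8,60)
for n,v,us in(("panrow",180,range(246,415,8)),):
    print([(u,*np.round(P[v,u]).astype(int)) for u in us])
crop=np.vstack([cv2.resize(im[235:335,300:510],None,fx=3.8,fy=3,interpolation=3)]);cv2.imwrite("pics/crop0.png",crop)
E
```

```text
A 450 c [430.7 -20.1] size [55.7 55.7] ang 83.8 z 35.1 med [430.7 -19.6  35.1]
Afull 585 c [448.6 -22.1] size [55.9 94.8] ang 84.0 z 34.4 med [437.5 -21.   34.4]
B 467 c [ 427.4 -293.5] size [57.  55.4] ang 86.7 z 34.7 med [ 427.5 -292.3   34.7]
Bfull 625 c [ 445.3 -294.2] size [57.  92.9] ang 87.4 z 33.8 med [ 433.7 -292.    33.8]
pink 465 c [ 455.7 -145.6] size [77.7 55.7] ang 6.8 z 34.8 med [ 445.7 -146.8   34.8]
panL 3320 c [654.2 101.1] size [162.1 151. ] ang 87.2 z 119.9 med [652.8 114.7 119.9]
panR 3255 c [ 642.3 -145.7] size [165.2 150.2] ang 87.2 z 106.8 med [ 641.3 -160.3  106.8]
tray 651 c [417.  230.2] size [170.2 151.3] ang 5.7 z 17.7 med [414.9 234.5  17.7]
oil 542 c [572.  459.9] size [42.5 48.1] ang 69.7 z 98.2 med [569.1 453.   98.2]
jar 777 c [837.7 149.3] size [68.5 70. ] ang 44.5 z 84.7 med [829.8 146.7  84.7]
driver 395 c [ 660.8 -428.8] size [ 75.1 143.7] ang 49.3 z 23.2 med [ 657.3 -457.1   23.2]
[(246, np.int64(646), np.int64(182), np.int64(125)), (254, np.int64(647), np.int64(163), np.int64(121)), (262, np.int64(648), np.int64(143), np.int64(120)), (270, np.i
[... 276 characters left out ...]
(26), np.int64(111)), (318, np.int64(654), np.int64(6), np.int64(103)), (326, np.int64(654), np.int64(-14), np.int64(106)), (334, np.int64(655), np.int64(-34), np.int64(104)), (342, np.int64(655), np.int64(-54), np.int64(107)), (350, np.int64(657), np.int64(-74), np.int64(101)), (358, np.int64(678), np.int64(-101), np.int64(4)), (366, np.int64(656), np.int64(-113), np.int64(109)), (374, np.int64(657), np.int64(-133), np.int64(104)), (382, np.int64(656), np.int64(-152), np.int64(113)), (390, np.int64(657), np.int64(-173), np.int64(108)), (398, np.int64(658), np.int64(-193), np.int64(105)), (406, np.int64(659), np.int64(-213), np.int64(105)), (414, np.int64(683), np.int64(-255), np.int64(-3))]
```

View pics/crop0.png

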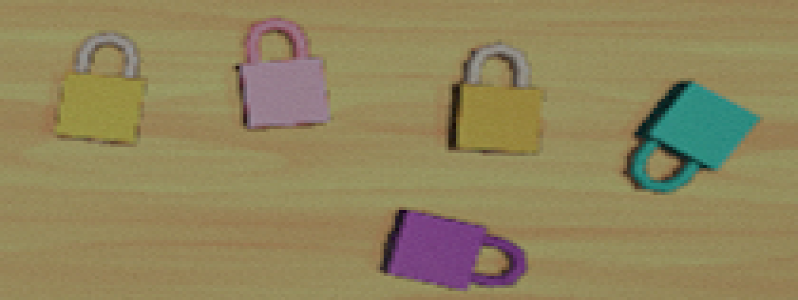

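The crop confirms two brass blocks with steel shackles: A on the left and B on the right. The pink, purple and turquoise ones are decoys. Block sizes, heights and pan/tray sizes match what was given.

```bash
cat > g.py <<'E'
import sys
from h import *
# x y z(TCP) yaw tilt(about beam-x, deg): turn and shift to a tool-down pose whose jaws lie along the padlock's y
x,y,z,yaw,tilt=map(float,sys.argv[1:6])
s=readout.read_state(); C=R.from_quat(s["ee_rot"])
best=None
for flip in(0,180):
    T=R.from_euler("z",yaw+flip,degrees=True)
    T=R.from_euler("z",yaw,degrees=True)*R.from_euler("x",tilt,degrees=True)*R.from_euler("z",flip,degrees=True)*R.from_matrix([[0,0,1],[0,1,0],[-1,0,0]])
    rv=(T*C.inv()).as_rotvec(degrees=True)
    if best is None or np.linalg.norm(rv)<np.linalg.norm(best):best=rv
print("t",round(s["clock"],2),"pos",np.round(s["position"],1),"turn",np.round(best,1),"shift",np.round(np.array([x,y,z])-s["position"],1),"w",round(s["gripper_width"],1),"F",np.round(s["contact_force"],1),"j6",round(s["joints"][5],2))
E
python3 g.py 431 -20 130 -6.2 0
```

```text
t 0.15 pos [281.6 557.5 230.5] turn [ 0.1 -0.  20.6] shift [ 149.4 -577.5 -100.5] w 85.1 F [0.3 0.1 1.3] j6 -0.26
```

Emit:
{"name": "arm_command", "arguments": {
  "increments": [
    [[0,0,7],[13,-48,0],0],
    [[0,0,14],[26,-96,0],0],
    [[0,0,20.6],[39,-144,0],0],
    [[0,0,20.6],[52,-192,-5],0],
    [[0,0,20.6],[64,-240,-10],0]
  ]
}}

```text
clock: 0.65
position: [345.7, 315.5, 220.3]
ee_rot: [0.706, -0.039, -0.706, -0.038]
contact_force: [0.8, -0.4, 0.8]
gripper_width: 85.6
```

Emit:
{"name": "arm_command", "arguments": {
  "increments": [
    [[0,0,0],[13,-48,-9],0],
    [[0,0,0],[26,-96,-18],0],
    [[0,0,0],[39,-144,-27],0],
    [[0,0,0],[52,-192,-36],0],
    [[0,0,0],[64,-240,-45],0]
  ]
}}

```text
clock: 1.15
position: [408.6, 77.8, 176.0]
ee_rot: [0.706, -0.038, -0.706, -0.037]
contact_force: [1.0, 0.4, -0.3]
gripper_width: 85.1
```

```bash
python3 g.py 431 -20 130 -6.2 0
```

```text
t 1.15 pos [408.6  77.8 176. ] turn [ 0.1  0.  -0.1] shift [ 22.4 -97.8 -46. ] w 85.1 F [ 1.   0.4 -0.3] j6 0.88
```

Emit:
{"name": "arm_command", "arguments": {
  "increments": [
    [[0,0,0],[9,-40,-18],0],
    [[0,0,0],[18,-78,-36],0],
    [[0,0,0],[22.4,-97.8,-46],0],
    [[0,0,0],[22.4,-97.8,-46],0],
    [[0,0,0],[22.4,-97.8,-46],0]
  ]
}}

```text
clock: 1.65
position: [431.0, -20.3, 129.9]
ee_rot: [0.706, -0.039, -0.706, -0.038]
contact_force: [0.8, 0.0, 0.4]
gripper_width: 85.2
```

```bash
python3 - <<'E'
from h import *
im,d,P=grab("wrist");cv2.imwrite("pics/w1.png",im)
h=cv2.cvtColor(im,cv2.COLOR_BGR2HSV)
m=(P[...,2]>28)&(P[...,2]<42)&(abs(P[...,0]-431)<70)&(abs(P[...,1]+20)<60)
b=m&(h[...,1]>110)
for k in(m,b):
    q=P[k]; print(k.sum(),cv2.minAreaRect(q[:,:2].astype(np.float32)),np.nanmedian(q,0))
E
python3 g.py 431 -20 0 -6.2 0
```

```text
8326 ((431.583984375, -20.088760375976562), (56.262718200683594, 56.35555648803711), 83.68671417236328) [433.567302   -20.3147555   33.19668227]
8326 ((431.583984375, -20.088760375976562), (56.262718200683594, 56.35555648803711), 83.68671417236328) [433.567302   -20.3147555   33.19668227]
t 1.7 pos [431.2 -19.7 130.3] turn [ 0.1  0.1 -0.1] shift [  -0.2   -0.3 -130.3] w 85.4 F [-0.5 -0.2 -0.8] j6 1.13
```

View pics/w1.png

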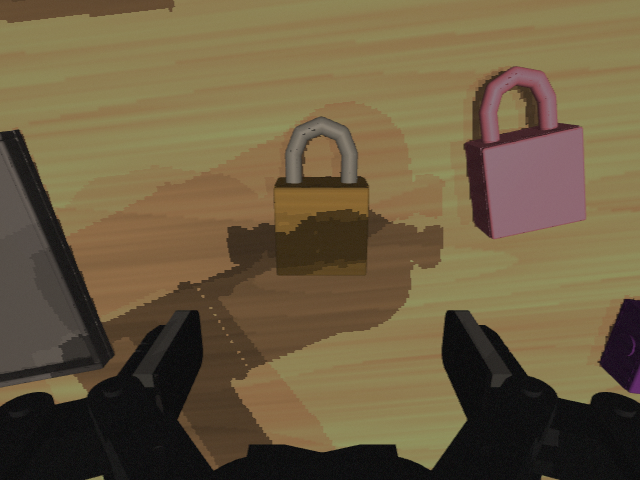

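The wrist view shows brass block A (columns 275–368, rows 180–275) centred between the fingers and aligned. I'll descend and close.

Emit:
{"name": "arm_command", "arguments": {
  "increments": [
    [[0,0,0],[0,0,-40],0],
    [[0,0,0],[0,0,-80],0],
    [[0,0,0],[0,0,-110],0],
    [[0,0,0],[0,0,-123],0],
    [[0,0,0],[0,0,-128.5],0]
  ]
}}

```text
clock: 2.2
position: [431.0, -18.8, 0.9]
ee_rot: [-0.706, 0.038, 0.706, 0.036]
contact_force: [-0.1, 0.2, 0.6]
gripper_width: 85.7
```

Emit:
{"name": "arm_command", "arguments": {
  "increments": [
    [[0,0,0],[0,0,0],1],
    [[0,0,0],[0,0,0],1],
    [[0,0,0],[0,0,0],1],
    [[0,0,0],[0,0,0],1],
    [[0,0,0],[0,0,0],1]
  ]
}}

```text
clock: 2.7
position: [431.8, -18.3, 2.3]
ee_rot: [0.707, -0.037, -0.705, -0.037]
contact_force: [-1.7, 1.7, 6.2]
gripper_width: 55.1
```

Emit:
{"name": "arm_command", "arguments": {
  "increments": [
    [[0,0,0],[0,0,20],1],
    [[0,0,0],[0,0,55],1],
    [[0,0,0],[0,0,95],1],
    [[0,0,0],[10,5,140],1],
    [[0,0,0],[30,15,180],1]
  ]
}}

```text
clock: 3.2
position: [459.6, -3.8, 184.1]
ee_rot: [0.707, -0.037, -0.706, -0.037]
contact_force: [1.6, 0.5, -5.5]
gripper_width: 55.4
```

Emit:
{"name": "arm_command", "arguments": {
  "increments": [
    [[0,0,0],[0,0,5],1],
    [[0,0,0],[0,0,5],1],
    [[0,0,0],[0,0,5],1],
    [[0,0,0],[0,0,5],1],
    [[0,0,0],[0,0,5],1]
  ]
}}

```text
clock: 3.7
position: [458.5, -4.1, 187.6]
ee_rot: [-0.705, 0.038, 0.707, 0.037]
contact_force: [-0.4, 0.6, -4.8]
gripper_width: 54.9
```

```bash
python3 g.py 653 117 190 -2.5 0; python3 - <<'E'
from h import *
im,d,P=grab("side");cv2.imwrite("pics/s1.png",im)
E
```

```text
t 3.7 pos [458.5  -4.1 187.6] turn [ 0.  -0.1  3.6] shift [194.5 121.1   2.4] w 54.9 F [-0.4  0.6 -4.8] j6 1.12
```

A reads about 4.8 N in the grip, so it is probably the real one. I'll set it on the left pan, tilted to match the stop.

Emit:
{"name": "arm_command", "arguments": {
  "increments": [
    [[0,0,1],[25,15,0],1],
    [[0,0,2],[65,41,0],1],
    [[0,0,3.6],[105,66,0],1],
    [[0,0,3.6],[145,91,0],1],
    [[0,0,3.6],[180,112,0],1]
  ]
}}

```text
clock: 4.25
position: [640.4, 109.2, 186.4]
ee_rot: [-0.706, 0.015, 0.708, 0.015]
contact_force: [-0.1, -0.3, -4.7]
gripper_width: 55.2
```

```bash
python3 g.py 653 116.4 150 -2.5 -13.75
```

```text
t 4.25 pos [640.4 109.2 186.4] turn [-13.7   0.4  -0. ] shift [ 12.6   7.2 -36.4] w 55.2 F [-0.1 -0.3 -4.7] j6 1.11
```

Emit:
{"name": "arm_command", "arguments": {
  "increments": [
    [[-4,0.1,0],[4,2,-5],1],
    [[-8,0.2,0],[8,4,-15],1],
    [[-12,0.3,0],[12.6,7.2,-25],1],
    [[-13.7,0.4,0],[12.6,7.2,-36.4],1],
    [[-13.7,0.4,0],[12.6,7.2,-36.4],1]
  ]
}}

```text
clock: 4.75
position: [650.9, 116.5, 145.9]
ee_rot: [-0.698, 0.1, 0.706, -0.071]
contact_force: [-2.0, -0.8, -4.9]
gripper_width: 55.6
```

Emit:
{"name": "arm_command", "arguments": {
  "increments": [
    [[0,0,0],[0,0,-8],1],
    [[0,0,0],[0,0,-18],1],
    [[0,0,0],[0,0,-29],1],
    [[0,0,0],[0,0,-40],1],
    [[0,0,0],[0,0,-50],1]
  ]
}}

```text
clock: 5.25
position: [651.1, 116.1, 95.3]
ee_rot: [-0.698, 0.1, 0.706, -0.071]
contact_force: [0.4, -0.1, -3.9]
gripper_width: 54.8
```

```bash
python3 g.py 653 116.4 80.3 -2.5 -13.75;  python3 - <<'E'
from h import *
im,d,P=grab("side");cv2.imwrite("pics/s2.png",cv2.resize(im[140:300,260:470],None,fx=3.8,fy=3.6))
E
```

```text
t 5.25 pos [651.1 116.1  95.3] turn [ 0.1 -0.4 -0.1] shift [  1.9   0.3 -15. ] w 54.8 F [ 0.4 -0.1 -3.9] j6 0.88
```

View pics/s2.png

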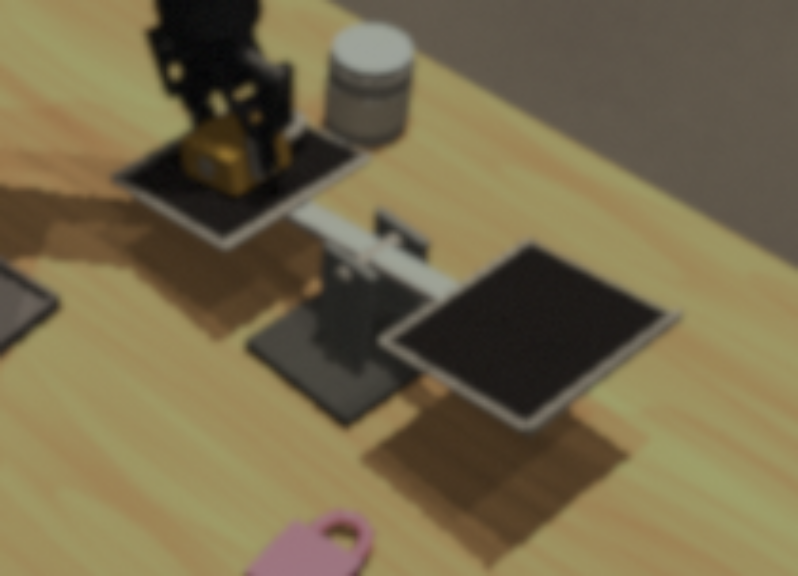

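The side view shows block A centred on the left pan at about (235,155), with the pan following it down. I'll go on to the stop.

Emit:
{"name": "arm_command", "arguments": {
  "increments": [
    [[0,0,0],[0,0,-4],1],
    [[0,0,0],[0,0,-8],1],
    [[0,0,0],[0,0,-11],1],
    [[0,0,0],[0,0,-14],1],
    [[0,0,0],[0,0,-14],1]
  ]
}}

```text
clock: 5.8
position: [650.0, 115.8, 81.2]
ee_rot: [-0.697, 0.101, 0.707, -0.072]
contact_force: [-4.0, 0.0, 4.0]
gripper_width: 55.0
```

Emit:
{"name": "arm_command", "arguments": {
  "increments": [
    [[0,0,0],[0,0,0],0.9],
    [[0,0,0],[0,0,0],0.5],
    [[0,0,0],[0,0,0],0],
    [[0,0,0],[0,0,0],0],
    [[0,0,0],[0,0,0],0]
  ]
}}

```text
clock: 6.3
position: [650.6, 115.9, 81.7]
ee_rot: [-0.697, 0.101, 0.706, -0.072]
contact_force: [0.2, -0.1, 1.2]
gripper_width: 86.0
```

Emit:
{"name": "arm_command", "arguments": {
  "increments": [
    [[0,0,0],[0,5,20],0],
    [[0,0,0],[0,10,45],0],
    [[0,0,0],[0,18,75],0],
    [[3,0,0],[0,18,110],0],
    [[7,0,0],[-5,10,130],0]
  ]
}}

```text
clock: 6.8
position: [647.0, 127.8, 214.7]
ee_rot: [-0.702, 0.055, 0.709, -0.029]
contact_force: [0.8, -0.1, -0.1]
gripper_width: 85.5
```

```bash
python3 g.py 427.5 -293 130 -3 0
```

```text
t 6.8 pos [647.  127.8 214.7] turn [ 6.8 -0.8 -0.9] shift [-219.5 -420.8  -84.7] w 85.5 F [ 0.8 -0.1 -0.1] j6 1.01
```

Emit:
{"name": "arm_command", "arguments": {
  "increments": [
    [[3,0,0],[-23,-43,0],0],
    [[6.8,-0.8,-0.9],[-46,-86,0],0],
    [[6.8,-0.8,-0.9],[-68,-130,0],0],
    [[6.8,-0.8,-0.9],[-91,-174,0],0],
    [[6.8,-0.8,-0.9],[-114,-218,0],0]
  ]
}}

```text
clock: 7.3
position: [532.0, -91.9, 215.4]
ee_rot: [0.708, -0.019, -0.706, -0.019]
contact_force: [-0.3, -0.4, -0.5]
gripper_width: 85.3
```

Emit:
{"name": "arm_command", "arguments": {
  "increments": [
    [[0,0,0],[-22,-41,-10],0],
    [[0,0,0],[-44,-82,-25],0],
    [[0,0,0],[-66,-123,-40],0],
    [[0,0,0],[-88,-164,-55],0],
    [[0,0,0],[-105,-200,-70],0]
  ]
}}

```text
clock: 7.8
position: [425.8, -293.7, 145.7]
ee_rot: [0.708, -0.019, -0.706, -0.018]
contact_force: [0.4, -0.5, -1.0]
gripper_width: 85.7
```

```bash
python3 - <<'E'
from h import *
im,d,P=grab("wrist");cv2.imwrite("pics/w2.png",im)
h=cv2.cvtColor(im,cv2.COLOR_BGR2HSV)
m=(P[...,2]>28)&(P[...,2]<42)&(abs(P[...,0]-428)<70)&(abs(P[...,1]+293)<60)
q=P[m&(h[...,1]>110)]; print(len(q),cv2.minAreaRect(q[:,:2].astype(np.float32)),np.nanmedian(q,0))
im,d,P=grab("side");cv2.imwrite("pics/s3.png",cv2.resize(im[140:300,260:470],None,fx=3.8,fy=3.6)); np.save("s3.npy",P)
c=P[145:225,285:360]; hh=cv2.cvtColor(im,cv2.COLOR_BGR2HSV)[145:225,285:360]
k=(hh[...,1]>110)&(c[...,2]>80)&(c[...,2]<140);print("A",k.sum(),np.nanmedian(c[k],0),np.nanpercentile(c[k],[2,98],axis=0))
c=P[200:275,355:445].reshape(-1,3);c=c[c[:,2]>110];print("panR",len(c),np.median(c,0),np.percentile(c,[2,98],axis=0))
E
python3 g.py 427.5 -293 2 -3 0
```

```text
7475 ((428.1049499511719, -293.7200927734375), (56.07624435424805, 56.390113830566406), 86.40898132324219) [ 430.01901659 -293.79678083   33.24261619]
A 451 [640.09374099 103.99390758 107.35937655] [[619.44624406  87.71594508  82.2264499 ]
 [674.11253823 147.80932489 118.55459156]]
panR 4945 [ 395.2233866  -306.17764777  444.14298211] [[ 380.05746893 -337.97733504  130.37836376]
 [ 610.1888754   -94.84565543  501.68297641]]
t 7.9 pos [ 423.6 -294.5  143.7] turn [-0.1 -0.1  0.4] shift [   3.9    1.5 -141.7] w 85.4 F [-0.8  0.2 -0.3] j6 1.81
```

View pics/s3.png

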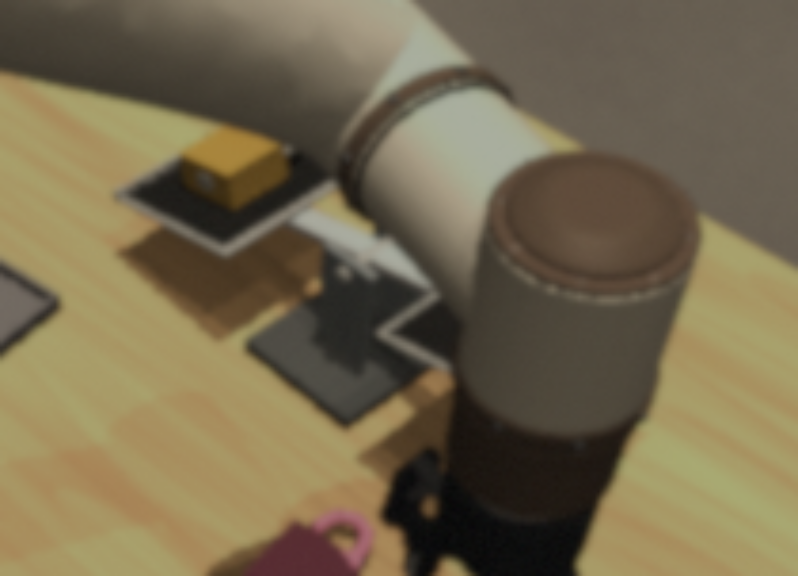

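A is resting on the lowered left pan at about (235,165) in the crop. B is at (428, -294). Next I'll grasp it.

Emit:
{"name": "arm_command", "arguments": {
  "increments": [
    [[0,0,-0.2],[4.5,0.8,-40],0],
    [[0,0,-0.2],[4.5,0.8,-85],0],
    [[0,0,-0.2],[4.5,0.8,-120],0],
    [[0,0,-0.2],[4.5,0.8,-135],0],
    [[0,0,-0.2],[4.5,0.8,-141.7],0]
  ]
}}

```text
clock: 8.4
position: [428.0, -293.2, 0.6]
ee_rot: [-0.705, 0.021, 0.708, 0.022]
contact_force: [-0.5, 0.5, 0.3]
gripper_width: 84.8
```

Emit:
{"name": "arm_command", "arguments": {
  "increments": [
    [[0,0,0],[0,0,0],1],
    [[0,0,0],[0,0,0],1],
    [[0,0,0],[0,0,0],1],
    [[0,0,0],[0,0,0],1],
    [[0,0,0],[0,0,0],1]
  ]
}}

```text
clock: 8.9
position: [429.2, -293.5, 2.0]
ee_rot: [-0.706, 0.021, 0.707, 0.022]
contact_force: [0.6, 2.3, 5.3]
gripper_width: 54.7
```

Emit:
{"name": "arm_command", "arguments": {
  "increments": [
    [[0,0,0],[0,0,20],1],
    [[0,0,0],[0,0,60],1],
    [[0,0,0],[0,0,105],1],
    [[0,0,0],[0,5,150],1],
    [[0,0,0],[5,15,190],1]
  ]
}}

```text
clock: 9.4
position: [433.2, -278.4, 194.1]
ee_rot: [-0.706, 0.022, 0.707, 0.022]
contact_force: [1.0, 0.3, -2.1]
gripper_width: 55.3
```

Emit:
{"name": "arm_command", "arguments": {
  "increments": [
    [[0,0,0],[5,5,20],1],
    [[0,0,0],[15,10,40],1],
    [[0,0,0],[30,20,55],1],
    [[0,0,0],[45,30,55],1],
    [[0,0,0],[60,40,55],1]
  ]
}}

```text
clock: 9.9
position: [493.4, -237.5, 248.2]
ee_rot: [-0.706, 0.022, 0.707, 0.023]
contact_force: [-0.5, -0.1, -2.2]
gripper_width: 55.2
```

```bash
python3 g.py 635.7 -154.4 215 -2.5 -13.75
```

```text
t 9.9 pos [ 493.4 -237.5  248.2] turn [-13.8   0.6   1.1] shift [142.3  83.1 -33.2] w 55.2 F [-0.5 -0.1 -2.2] j6 1.66
```

B reads about 2.1 N, so it is the dummy. I'll set it on the raised right pan.

Emit:
{"name": "arm_command", "arguments": {
  "increments": [
    [[-3,0.1,0.2],[28,16,0],1],
    [[-6,0.2,0.5],[65,36,0],1],
    [[-9,0.4,0.8],[102,57,-5],1],
    [[-12,0.5,1],[135,75,-15],1],
    [[-13.8,0.6,1.1],[147.8,82.2,-30],1]
  ]
}}

```text
clock: 10.4
position: [644.0, -152.1, 215.4]
ee_rot: [-0.7, 0.099, 0.704, -0.071]
contact_force: [0.4, -0.8, -2.4]
gripper_width: 54.9
```

Emit:
{"name": "arm_command", "arguments": {
  "increments": [
    [[0,0,0],[0,0,-5],1],
    [[0,0,0],[0,0,-15],1],
    [[0,0,0],[0,0,-25],1],
    [[0,0,0],[0,0,-33],1],
    [[0,0,0],[0,0,-33],1]
  ]
}}

```text
clock: 10.9
position: [642.7, -153.0, 181.2]
ee_rot: [-0.699, 0.099, 0.705, -0.07]
contact_force: [-0.3, -0.2, -2.6]
gripper_width: 55.1
```

```bash
python3 g.py 641.2 -155.3 147 -2.5 -13.75;  python3 - <<'E'
from h import *
im,d,P=grab("side");cv2.imwrite("pics/s4.png",cv2.resize(im[140:300,260:470],None,fx=3.8,fy=3.6))
E
```

```text
t 10.9 pos [ 642.7 -153.   181.2] turn [ 0.  -0.2 -0.1] shift [ -1.5  -2.3 -34.2] w 55.1 F [-0.3 -0.2 -2.6] j6 1.27
```

View pics/s4.png

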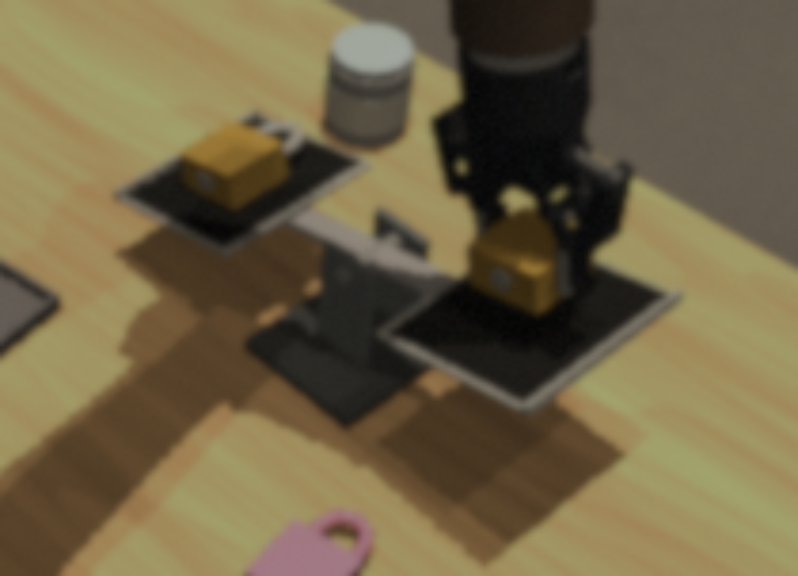

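B is above the raised right pan at about (515,265), tilted parallel to it. I'll lower it gently.

Emit:
{"name": "arm_command", "arguments": {
  "increments": [
    [[0,0,0],[-1,-2,-8],1],
    [[0,0,0],[-1.5,-2.3,-16],1],
    [[0,0,0],[-1.5,-2.3,-23],1],
    [[0,0,0],[-1.5,-2.3,-28],1],
    [[0,0,0],[-1.5,-2.3,-30],1]
  ]
}}

```text
clock: 11.45
position: [641.5, -155.3, 151.3]
ee_rot: [-0.699, 0.099, 0.705, -0.07]
contact_force: [0.3, 0.1, -1.6]
gripper_width: 55.3
```

Emit:
{"name": "arm_command", "arguments": {
  "increments": [
    [[0,0,0],[0,0,-1],1],
    [[0,0,0],[0,0,-2],1],
    [[0,0,0],[0,0,-3],1],
    [[0,0,0],[0,0,-3],1],
    [[0,0,0],[0,0,-3],1]
  ]
}}

```text
clock: 11.95
position: [641.6, -155.2, 148.4]
ee_rot: [-0.699, 0.099, 0.704, -0.07]
contact_force: [-0.5, -0.3, -2.1]
gripper_width: 55.3
```

Emit:
{"name": "arm_command", "arguments": {
  "increments": [
    [[0,0,0],[0,0,-0.8],1],
    [[0,0,0],[0,0,-1.6],1],
    [[0,0,0],[0,0,-2.4],1],
    [[0,0,0],[0,0,-2.4],1],
    [[0,0,0],[0,0,-2.4],1]
  ]
}}

```text
clock: 12.45
position: [641.7, -155.2, 147.0]
ee_rot: [-0.699, 0.099, 0.704, -0.071]
contact_force: [-2.1, 0.7, 2.6]
gripper_width: 55.2
```

Contact: the force went from −2.1 to +2.6 N. I'll release.

Emit:
{"name": "arm_command", "arguments": {
  "increments": [
    [[0,0,0],[0,0,0],0.9],
    [[0,0,0],[0,0,0],0.5],
    [[0,0,0],[0,0,0],0],
    [[0,0,0],[0,0,0],0],
    [[0,0,0],[0,0,0],0]
  ]
}}

```text
clock: 12.95
position: [641.9, -155.3, 146.6]
ee_rot: [-0.699, 0.099, 0.704, -0.071]
contact_force: [0.7, -0.8, -0.6]
gripper_width: 85.4
```

Emit:
{"name": "arm_command", "arguments": {
  "increments": [
    [[0,0,0],[0,5,20],0],
    [[0,0,0],[0,10,45],0],
    [[0,0,0],[0,16,75],0],
    [[0,0,0],[0,40,95],0],
    [[0,0,0],[0,80,95],0]
  ]
}}

```text
clock: 13.45
position: [643.5, -76.1, 245.6]
ee_rot: [0.702, -0.101, -0.702, 0.069]
contact_force: [0.3, 1.1, 0.7]
gripper_width: 85.5
```

```bash
python3 g.py 648 117 170 -2.5 -13.75;  python3 - <<'E'
from h import *
im,d,P=grab("side");cv2.imwrite("pics/s5.png",cv2.resize(im[140:300,260:470],None,fx=3.8,fy=3.6))
E
```

```text
t 13.45 pos [643.5 -76.1 245.6] turn [0.  0.3 0. ] shift [  4.5 193.1 -75.6] w 85.5 F [0.3 1.1 0.7] j6 1.19
```

View pics/s5.png

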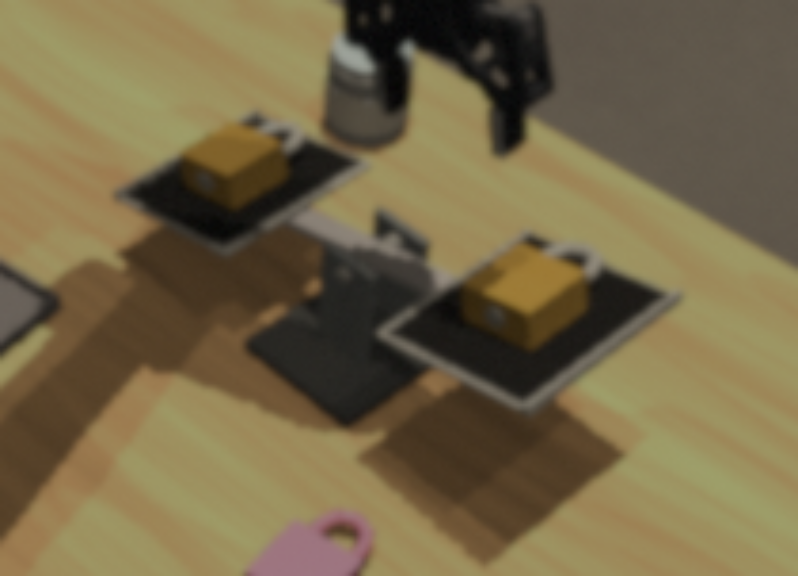

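Both padlocks rest centred on their pans and the left side (A) is down, agreeing with the weights felt in the grip. I'll go back to A.

Emit:
{"name": "arm_command", "arguments": {
  "increments": [
    [[0,0,0],[1,35,0],0],
    [[0,0.1,0],[3,80,0],0],
    [[0,0.2,0],[5,125,-15],0],
    [[0,0.3,0],[7,170,-45],0],
    [[0,0.3,0],[7,209,-85],0]
  ]
}}

```text
clock: 14.0
position: [651.5, 134.3, 166.2]
ee_rot: [-0.701, 0.097, 0.703, -0.071]
contact_force: [0.9, 0.4, 0.5]
gripper_width: 85.1
```

```bash
python3 - <<'E'
from h import *
im,d,P=grab("wrist")
h=cv2.cvtColor(im,cv2.COLOR_BGR2HSV)
# into the lowered left pan's frame, origin = expected pan centre
Q=(P-[653,115.9,78.4])@(R.from_euler("z",-2.5,degrees=True)*R.from_euler("x",-13.75,degrees=True)).as_matrix()
m=(Q[...,2]>28)&(Q[...,2]<42)&(abs(Q[...,0])<60)&(abs(Q[...,1])<60)&(h[...,1]>100)
q=Q[m];print(len(q),cv2.minAreaRect(q[:,:2].astype(np.float32)),np.median(q,0))
m=(abs(Q[...,2])<12)&(abs(Q[...,0])<60)&(abs(Q[...,1])<55);print("pan z",np.nanpercentile(Q[m][:,2],[10,50,90]))
im,d,P=grab("side");h=cv2.cvtColor(im,cv2.COLOR_BGR2HSV)
Q=(P-[641.2,-155.8,145])@(R.from_euler("z",-2.5,degrees=True)*R.from_euler("x",-13.75,degrees=True)).as_matrix()
m=(abs(Q[...,2]-34)<5)&(abs(Q[...,0])<60)&(abs(Q[...,1])<60)&(h[...,1]>100);q=Q[m];print("B",len(q),cv2.minAreaRect(q[:,:2].astype(np.float32)),np.median(q,0))
E
python3 g.py 650.6 115.9 81.7 -2.5 -13.75
```

```text
11280 ((-2.851726531982422, -0.33532142639160156), (56.54800796508789, 56.0290641784668), 0.018907830119132996) [-0.30588188 -0.53299492 33.19038529]
pan z [-1.25873457 -0.4339065   0.4189503 ]
B 379 ((-2.0526180267333984, 1.4089488983154297), (59.02189254760742, 58.705970764160156), 1.5687679052352905) [-4.11001681 -1.85922246 33.89983338]
t 14.1 pos [647.8 134.8 159.2] turn [ 0.2 -0.6 -0.6] shift [  2.8 -18.9 -77.5] w 85.7 F [-0.4 -0.8 -0.1] j6 0.9
```

The geometry agrees with the model to within 3 mm. I'll descend along the tool axis and grasp A.

Emit:
{"name": "arm_command", "arguments": {
  "increments": [
    [[0,-0.2,-0.2],[2.8,-7,-28],0],
    [[0,-0.4,-0.4],[2.8,-13,-53],0],
    [[0,-0.6,-0.6],[2.8,-17,-69],0],
    [[0.2,-0.6,-0.6],[2.8,-18.5,-76],0],
    [[0.2,-0.6,-0.6],[2.8,-18.9,-77.5],0]
  ]
}}

```text
clock: 14.6
position: [650.6, 115.0, 81.5]
ee_rot: [-0.7, 0.1, 0.704, -0.069]
contact_force: [-1.2, -0.4, 0.3]
gripper_width: 85.3
```

Emit:
{"name": "arm_command", "arguments": {
  "increments": [
    [[0,0,0],[0,0,0],1],
    [[0,0,0],[0,0,0],1],
    [[0,0,0],[0,0,0],1],
    [[0,0,0],[0,0,0],1],
    [[0,0,0],[0,0,0],1]
  ]
}}

```text
clock: 15.1
position: [651.8, 116.0, 83.1]
ee_rot: [-0.701, 0.1, 0.703, -0.068]
contact_force: [-0.4, 3.2, 6.7]
gripper_width: 54.7
```

Emit:
{"name": "arm_command", "arguments": {
  "increments": [
    [[0,0,0],[0,2,12],1],
    [[0,0,0],[0,6,30],1],
    [[0,0,0],[0,12,55],1],
    [[0,0,0],[0,18,80],1],
    [[0,0,0],[0,22,100],1]
  ]
}}

```text
clock: 15.6
position: [650.8, 137.9, 183.2]
ee_rot: [-0.7, 0.1, 0.704, -0.069]
contact_force: [0.7, 0.8, -4.5]
gripper_width: 55.4
```

```bash
python3 g.py 409 229 140 5.7 0; python3 - <<'E'
from h import *
im,d,P=grab("side");cv2.imwrite("pics/s6.png",cv2.resize(im[140:300,260:470],None,fx=3.8,fy=3.6))
E
```

```text
t 15.6 pos [650.8 137.9 183.2] turn [13.7  0.4  8.2] shift [-241.8   91.1  -43.2] w 55.4 F [ 0.7  0.8 -4.5] j6 0.9
```

View pics/s6.png

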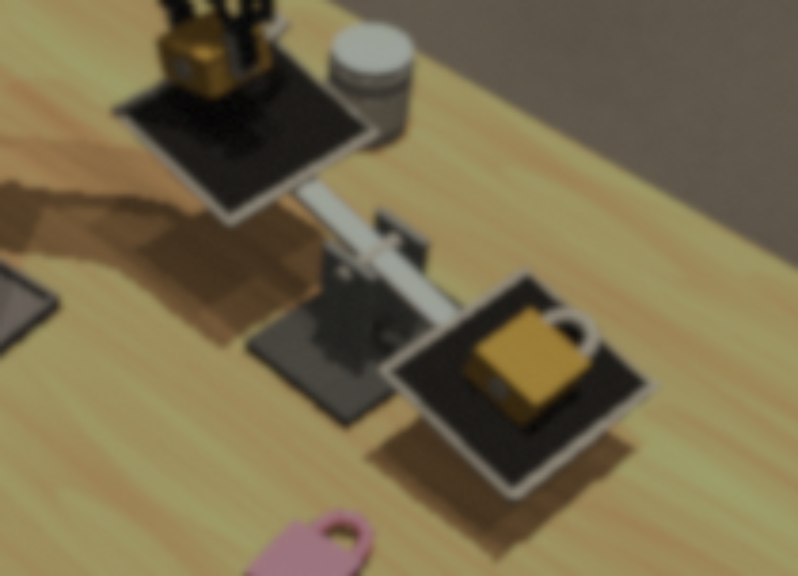

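B stayed on the right pan, which has now tipped down, and A is held clear of the left pan. I'll carry it to the tray.

Emit:
{"name": "arm_command", "arguments": {
  "increments": [
    [[0,0,0],[-5,2,25],1],
    [[0,0,1],[-30,12,40],1],
    [[3,0,2],[-70,26,40],1],
    [[6,0,4],[-112,42,40],1],
    [[10,0,6],[-155,58,40],1]
  ]
}}

```text
clock: 16.15
position: [494.8, 196.6, 225.1]
ee_rot: [0.708, -0.0, -0.705, 0.043]
contact_force: [0.4, 1.1, -3.9]
gripper_width: 55.3
```

```bash
python3 g.py 409 229 60 5.7 0
```

```text
t 16.15 pos [494.8 196.6 225.1] turn [3.5 0.5 2.2] shift [ -85.8   32.4 -165.1] w 55.3 F [ 0.4  1.1 -3.9] j6 0.89
```

Emit:
{"name": "arm_command", "arguments": {
  "increments": [
    [[1.5,0.2,1],[-35,13,-15],1],
    [[3.5,0.5,2.2],[-65,24,-45],1],
    [[3.5,0.5,2.2],[-85.8,32.4,-85],1],
    [[3.5,0.5,2.2],[-85.8,32.4,-125],1],
    [[3.5,0.5,2.2],[-85.8,32.4,-155],1]
  ]
}}

```text
clock: 16.65
position: [406.3, 227.1, 67.5]
ee_rot: [-0.705, -0.034, 0.708, -0.036]
contact_force: [1.0, 0.6, -4.7]
gripper_width: 55.3
```

```bash
python3 g.py 409 229 10 5.7 0; python3 - <<'E'
from h import *
im,d,P=grab("wrist");cv2.imwrite("pics/w3.png",im)
E
```

```text
t 16.65 pos [406.3 227.1  67.5] turn [ 0.2 -0.3 -0. ] shift [  2.7   1.9 -57.5] w 55.3 F [ 1.   0.6 -4.7] j6 0.81
```

View pics/w3.png

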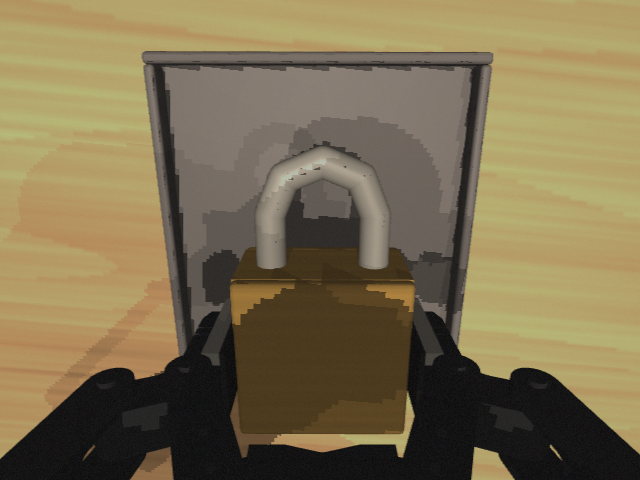

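Held block A (columns 232–413) is square to and centred in the tray (inner columns 165–470). I'll lower it gently.

Emit:
{"name": "arm_command", "arguments": {
  "increments": [
    [[0,0,0],[2.7,1.9,-20],1],
    [[0,0,0],[2.7,1.9,-38],1],
    [[0,0,0],[2.7,1.9,-49],1],
    [[0,0,0],[2.7,1.9,-54],1],
    [[0,0,0],[2.7,1.9,-56],1]
  ]
}}

```text
clock: 17.2
position: [406.3, 225.7, 9.8]
ee_rot: [-0.701, -0.031, 0.711, -0.039]
contact_force: [-13.4, -6.1, 33.8]
gripper_width: 55.2
```

Emit:
{"name": "arm_command", "arguments": {
  "increments": [
    [[0,0,0],[0,0,-1],1],
    [[0,0,0],[0,0,-2],1],
    [[0,0,0],[0,0,-3],1],
    [[0,0,0],[0,0,-3],1],
    [[0,0,0],[0,0,-3],1]
  ]
}}

```text
clock: 17.7
position: [406.7, 226.1, 9.8]
ee_rot: [-0.702, -0.032, 0.71, -0.039]
contact_force: [-8.6, -2.9, 20.5]
gripper_width: 54.9
```

Contact came a little high, about 25–38 N and below the 60 N limit. I'll release.

Emit:
{"name": "arm_command", "arguments": {
  "increments": [
    [[0,0,0],[0,0,2],0.9],
    [[0,0,0],[0,0,2],0.5],
    [[0,0,0],[0,0,2],0],
    [[0,0,0],[0,0,2],0],
    [[0,0,0],[0,0,2],0]
  ]
}}

```text
clock: 18.2
position: [407.0, 226.4, 11.8]
ee_rot: [-0.702, -0.032, 0.71, -0.039]
contact_force: [0.3, -0.2, -0.6]
gripper_width: 85.5
```

Emit:
{"name": "arm_command", "arguments": {
  "increments": [
    [[0,0,0],[0,0,25],0],
    [[0,0,0],[0,0,60],0],
    [[0,0,0],[0,0,105],0],
    [[0,0,0],[0,0,150],0],
    [[0,0,0],[-10,0,190],0]
  ]
}}

```text
clock: 18.7
position: [397.8, 226.6, 204.1]
ee_rot: [-0.703, -0.032, 0.71, -0.039]
contact_force: [0.8, 0.7, -0.8]
gripper_width: 85.8
```

```bash
python3 - <<'E'
from h import *
im,d,P=grab("wrist");cv2.imwrite("pics/w4.png",im)
h=cv2.cvtColor(im,cv2.COLOR_BGR2HSV)
Q=(P-[417,230,5])@R.from_euler("z",5.7,degrees=True).as_matrix()
m=(Q[...,2]>28)&(Q[...,2]<42)&(abs(Q[...,0])<70)&(abs(Q[...,1])<60)&(h[...,1]>100);q=Q[m]
print("A",len(q),cv2.minAreaRect(q[:,:2].astype(np.float32)),np.percentile(q,[5,50,95],axis=0)[:,2])
m=(Q[...,2]<8)&(abs(Q[...,0])<70)&(abs(Q[...,1])<60);print("floor",np.nanmedian(Q[m][:,2]))
im,d,P=grab("side");h=cv2.cvtColor(im,cv2.COLOR_BGR2HSV)
r=R.from_euler("z",-2.5,degrees=True)*R.from_euler("x",13.75,degrees=True)
Q=(P-[647,-22.8,100])@r.as_matrix()-[0,-140,12]
m=(abs(Q[...,2]-34)<5)&(abs(Q[...,0])<60)&(abs(Q[...,1])<60)&(h[...,1]>100);q=Q[m];print("B",len(q),cv2.minAreaRect(q[:,:2].astype(np.float32)),np.median(q,0))
cv2.imwrite("pics/s7.png",im)
s=readout.read_state();print(s["clock"],s["position"],s["contact_force"])
E
```

```text
A 5414 ((-11.852621078491211, -2.3539810180664062), (55.94004440307617, 56.514427185058594), 89.85895538330078) [31.89929215 33.19574524 34.34829829]
floor -0.7536781219895943
B 432 ((-2.4259777069091797, 0.8408584594726562), (59.0982666015625, 56.22061538696289), 0.08683884143829346) [-3.35457855  0.4457299  33.49194734]
18.8 [399.16321708 228.55518714 207.65944539] [-0.32893806  0.66472958  0.67177078]
```

View pics/s7.png

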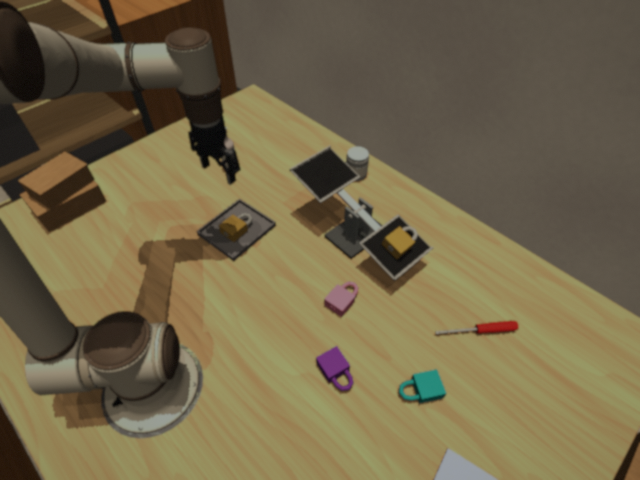

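A lies flat in the tray at (235,225) and B is on the right pan at (400,242). The screwdriver is untouched. I'm handing in.

```bash
python3 -c "
from bench import arm
print(arm.job_done())"
```

```text
the job is handed in; nothing more can be done
None
```

I weighed the two brass padlocks on the balance, moved the heavier one (A) into the grey tray, and left the lighter one (B) on the right pan. I handed the job in at about 19 s; no verdict is reported.

- **Weighing:** With A on the left pan and B on the right, both let go, the beam stayed tipped to the left at its stop (about 0.24 rad). The weight felt in the gripper agreed: about 4.8 N for A and 2.1 N for B.
- **Last checks:** A lies flat in the tray, about 12 mm and 2 mm from its centre in x and y. B is about 3 mm from the right pan's centre. The arm is clear and reads no contact force.
- **Harder than planned:** Setting A in the tray pressed with about 38 N at the readings I had, because it touched about 2 mm higher than I expected. That is under the 60 N limit, but a brief higher peak between readings can't be ruled out.
- **Bystanders:** The screwdriver is where it was. The oil bottle was hidden behind the gripper in the last picture, so I couldn't see it there, but the arm never came near it.

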